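# Flip the leak-test flag to green

### The job

The hose coupling has passed its leak test: with the fingertips, press and push the flip flag on the coupling's job board right over its axle, from lying on the left with red up to lying flat on the right with green up (left and right as seen from the robot), by touch alone without gripping it (the white thumb tab, pressed down, raises it). Then move clear; leave the battery box's flag showing red as it is, and do not lift or shift the parts or anything else on the bench.

Things in the scene. Friction and masses are not known exactly. Their poses are not given: they have to be found in the camera images.
- coupling_board: the job board to work on: grey plate 170 x 200 x 10 mm fixed to the bench, carrying the hose coupling and a red/green flip flag. Origin: centre of its underside; x points from the flag row to the part (away from the robot at yaw 0), y to the left, z up. It does not move when pushed.
- coupling_pivot (a point): middle of the flag's axle: 75 mm above the bench, 35 mm to the board's -x side of its centre, the axle lying along the board's x between two aluminium cheeks (each 6 mm thick, 16 mm wide along y, 74 mm tall on the plate, inner faces 66 mm apart)
- coupling_flag (a joint): turn of the coupling board's flag about its axle, rad: 0 = flag flat on the board's +y (left) side with red up; 1.57 = standing straight up; 3.14 = flat on the board's -y (right) side with green up (both ends are hard stops). Starts between 0 and 0.25. The hinge is stiff enough (0.035 N m of friction) that the flag stays at any angle where it is left; a newton or two turns it.
- coupling_flag_end (a point): middle of the free end of the flag: the flag is a plate 60 mm wide, 8 mm thick, reaching 80 mm from the axle, red on one face and green on the other. Lying flat it is 75 mm above the bench (mid-thickness), over a thin rest post 70 mm to either side of the axle
- coupling_tab_end (a point): middle of the end of the white thumb tab, which reaches 55 mm beyond the axle in line with the flag, on the opposite side (45 mm wide, 8 mm thick). Pressing the tab down raises the flag; beneath it is free space down to the plate's top, 10 mm above the bench
- battery_board: the other job board, of the same make and axes, carrying the white battery box; to be left alone
- battery_flag_end (a point): middle of the free end of the battery board's flag (same flag, red up, lying to the board's left)
- coupling: steel hose coupling with a red band, brass nut and ribbed nozzle, 117 mm long along its y, 34 mm high, lying loose on the coupling board beyond the flag, about 47 mm to the +x side of the board's centre; origin under its square body
- battery_box: open white plastic battery box 46 x 110 x 32 mm with two cells, loose on the battery board, about 47 mm to the +x side of its centre; origin: centre of its underside
- cell_blue: blue battery cell standing loose, 33 mm across, 61 mm tall; origin: centre of its underside
- cell_black: black battery cell standing loose, 33 mm across, 61 mm tall; origin: centre of its underside
- jar: closed glass jar with yellow cap, 60 mm across, 70 mm tall, loose; origin: centre of its underside
- burner_ring: dark steel burner ring, 90 mm across, 14 mm thick, loose; origin: centre of its underside
- screwdriver: screwdriver lying loose at the right; origin on its underside
- wrench: wrench lying loose at the left; origin on its underside

How it is judged:
At the end, for the whole second after the job is handed in: The coupling board's flag lies on the right, green up, within 0.15 rad of flat (joint above 2.99 rad) and still; the battery board's flag end, both parts and all loose things are within 20 mm of where they started (value of joint coupling_flag above 2.99 rad and velocity of joint coupling_flag between -0.1 and 0.1 rad/s and distance of each of battery_flag_end, coupling, battery_box, cell_blue, cell_black, jar, burner_ring, screwdriver, wrench from where it was at the start of the episode below 0.02 m); the robot touches nothing.
It fails at once if the coupling's flag or tab is gripped (squeezed over 6 N on both its faces at once, or across its edges) ((contact force between the fingers and coupling_flag_c0 above 6 N and contact force between the fingers and coupling_flag_c2 above 6 N) or (contact force between the fingers and coupling_flag_c1 above 6 N and contact force between the fingers and coupling_flag_c3 above 6 N)).
It fails at once if the battery board's flag is moved by more than 20 mm (distance of battery_flag_end from where it was at the start of the episode above 0.02 m).
It fails at once if a part or loose thing is lifted or shifted by more than 20 mm (distance of any of coupling, battery_box, cell_blue, cell_black, jar, burner_ring, screwdriver, wrench from where it was at the start of the episode above 0.02 m).
It also fails if it takes over 51 s, if anything falls off the work surface, if the arm or the gripper's body presses on something with over 40 N, if the wrist force passes 120 N, or if a joint passes its speed limit or range.

### The arm

A 7-joint arm with a two-finger parallel gripper is mounted at the origin on the work surface. World frame = base frame: x ahead of the robot, y to its left, z up, the work surface at z = 0. Lengths are in m, angles in rad, forces in N, time in s.
With the tool pointing down it reaches from about 0.4 to 0.875 m from the base axis. Payload 19.3 kg.
Tool frame: the origin (TCP) lies midway between the tips of the shut fingers; the grasp point (between the pads) lies 19 mm behind it (bot.tcp_to_grasp is the distance from the TCP to the grasp point, in m); z points along the fingers, y is the direction in which the jaws open and shut (so a half turn about z gives the same grasp; the last joint's range is limited). The gripper opens to 85 mm and grips with 20 to 120 N. Pads are 22 mm wide; open, the fingers measure 114 mm over their backs; the gripper's body (76 mm by 85 mm) begins 54 mm behind the grasp point. The pads swing forward as they close: fully open they stand 13 mm farther back than shut.
Start: joints at [-1.391, 0.521, -0.036, 1.599, 0.021, 1.021, -0.113], TCP at [0.155, 0.606, 0.231] pointing down, gripper open.
Joint ranges: [-2.91, 2.91], [-0.3, 2.13], [-1.5, 1.42], [0.17, 2.43], [-1.26, 4.41], [0.16, 1.93], [-2.52, 2.52]. Speed limits (rad/s): [1.89, 1.89, 2.39, 2.39, 3.01, 3.01, 3.01].

### API

Orientations are given as [roll, pitch, yaw] about the fixed x, y, z axes, in that order (R = Rz(yaw) Ry(pitch) Rx(roll)).
In Python, from workcell import bot gives the robot as it stands. The module is installed in compiled form; this text tells all that it offers.
- The arm moves only by the tool drive_tool, never from a script. Its argument "series" is a list of rows, each a list of 5 numbers: the opening in per cent of the stroke, from 0 (shut) to 100 (fully open), then the shift along the world's x, y, z in m, then the turn about the world's z in rad. A call has 1 to 12 rows; each row shifts and turns the pose as measured when the row begins; what a row does not reach is not made up. A row lasts 1/10 s, in which the tool goes at most 50 mm and 8.59 degrees, less where a joint would pass 70% of its speed; a pose out of reach is approached as far as the arm can. A call with a gripper value outside its range is refused whole. The fingers move at their own pace and stop on an object; "newtons" is the grip in N (left out, the last holds). Time passes only in rows, so rows that do not move let the fingers close. It gives the time, the measured TCP pose, the force and the opening at its end, in the units of the state.
- bot.observe(): the state, without advancing time (a new reading comes with each control period).
- bot.grab_frame(name): name is "side" or "top"; returns the picture (420x560x3 uint8, red, green, blue); there is no depth.
- bot.camera_info(name): a dict with "fx", "fy", "cx", "cy" (pixels), "cam_to_world" (4x4, takes a point from camera to world coordinates). Camera axes: x right, y down, z forward; pixel columns grow to the right and rows downward; lengths in m; the calibration is good to about 2 mm. A picture is of the moment at which its call begins. camera_info takes no time and is no camera call.
- bot.job_done(): hands the job in, once; it reports no verdict.
Trained networks look in the newest picture that a camera, given by its name, has taken for a name from the list of things; names that differ only in an ending like _2 or _b are one class to them, and where a whole thing is asked for, a point or a joint stands for the part that bears it (a point fixed in the world has none). Each returns a list of dicts, best first, with "conf" (0 to 1); they miss things now and then, are a little off and sometimes report something else, mostly with a low value. They report only what shows in the picture. A call takes as long as a camera call.
- bot.masks_of(camera, target): "mask" (420x560 bool, what is visible of it) and "point" ([column, row] in pixels, amid what is visible of it).
The state is a dict: "clock": time; "qpos": joint angles; "qd": joint speeds; "joint_efforts": joint torques, N m; "position": TCP position; "tool_rot": TCP orientation; "force": force on the tool from outside, world axes, zero at the start; "moment": the same for the moment, N m; "grip_width": finger opening in m.
Only numpy, scipy, OpenCV 4.12 (cv2) and the standard library are available. Lean on these libraries where they do the work, as an engineer would, in place of code of your own. Each camera call takes 0.05 s, during which the arm holds its last target.

## Working session

There is one attempt and no reset: what is moved stays moved. The work goes in short steps, Python scripts to look and compute and a tool call to move; the robot and the scene stay as the last step left them, time stands still between calls to the robot, and variables do not carry over. Pictures are saved under pics/ and viewed, and the job is handed in when it is done.

Besides the shell and the picture viewer there is one more tool, called after "Emit:" as name(argument=value, ...) on one line, values as JSON. drive_tool: Moves the arm, as the interface text tells. Its arguments: {"type":"object","properties":{"series":{"type":"array","items":{"type":"array","items":{"type":"number"}}},"newtons":{"type":"number"}},"required":["series"]}

```bash
mkdir -p pics; python3 - <<'E'
from workcell import bot
import cv2,numpy as np
for n in("side","top"):
    f=bot.grab_frame(n); cv2.imwrite(f"pics/{n}0.png",cv2.cvtColor(f,cv2.COLOR_RGB2BGR))
    c=bot.camera_info(n); print(n,c["fx"],c["cx"],c["cy"],np.round(c["cam_to_world"],3).tolist())
    for t in("coupling_flag_end","coupling_tab_end","coupling_board","battery_flag_end","coupling_pivot","coupling"):
        try: print(t,[(round(d["conf"],2),np.round(d["point"],0).tolist(),int(d["mask"].sum())) for d in bot.masks_of(n,t)])
        except Exception as e: print(t,e)
s=bot.observe();print(s["clock"],s["position"],s["tool_rot"],s["force"])
E
```

```text
side 486.93389978478643 277.3094428880889 209.1108895868852 [[-1.0, 0.01, 0.019, 0.592], [-0.007, 0.685, -0.729, 0.976], [-0.02, -0.729, -0.684, 0.99], [0.0, 0.0, 0.0, 1.0]]
coupling_flag_end [(0.86, [314.0, 160.0], 419)]
coupling_tab_end []
coupling_board [(0.86, [310.0, 176.0], 2099)]
battery_flag_end [(0.79, [345.0, 286.0], 1069)]
coupling_pivot [(0.95, [312.0, 177.0], 1971), (0.73, [314.0, 160.0], 422)]
coupling [(0.84, [289.0, 166.0], 300), (0.29, [220.0, 227.0], 232)]
top 460.90539872080154 287.32007368946284 215.37374723221305 [[-0.013, -0.989, 0.147, 0.428], [-1.0, 0.013, -0.004, -0.004], [0.002, -0.147, -0.989, 1.427], [0.0, 0.0, 0.0, 1.0]]
coupling_flag_end [(0.82, [362.0, 258.0], 855)]
coupling_tab_end [(0.95, [363.0, 258.0], 864), (0.38, [366.0, 252.0], 3246), (0.24, [121.0, 260.0], 407)]
coupling_board [(0.97, [366.0, 251.0], 3235)]
battery_flag_end [(0.62, [192.0, 276.0], 891), (0.58, [273.0, 173.0], 141)]
coupling_pivot [(0.86, [366.0, 249.0], 3227), (0.65, [360.0, 258.0], 846)]
coupling [(0.91, [368.0, 233.0], 348)]
0.7 [0.15453617 0.60559209 0.23131475] [ 3.14157711e+00 -6.38227865e-06  2.89169040e+00] [-0.59754989 -0.38320742 -0.64653526]
```

View pics/top0.png

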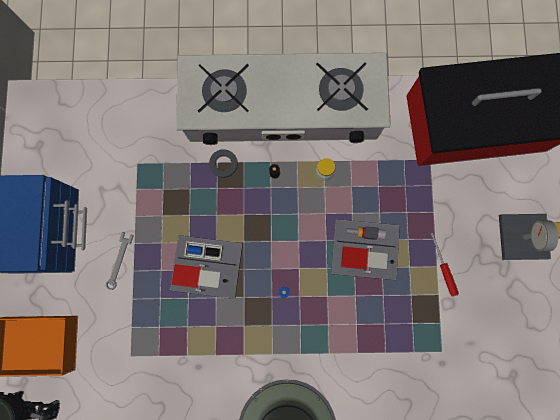

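View pics/side0.png

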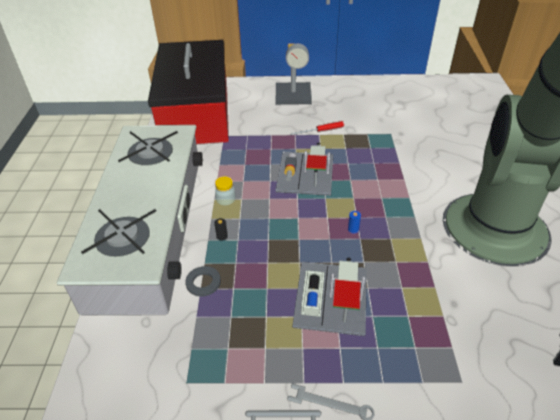

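```bash
cat > h.py <<'E'
import numpy as np
from workcell import bot
def ray(n,uv,z):
    c=bot.camera_info(n);T=np.array(c["cam_to_world"])
    d=T[:3,:3]@np.array([(uv[0]-c["cx"])/c["fx"],(uv[1]-c["cy"])/c["fy"],1]);o=T[:3,3]
    return o+d*(z-o[2])/d[2]
def proj(n,p):
    c=bot.camera_info(n);T=np.linalg.inv(np.array(c["cam_to_world"]))
    q=T[:3,:3]@np.array(p)+T[:3,3]
    return np.array([c["fx"]*q[0]/q[2]+c["cx"],c["fy"]*q[1]/q[2]+c["cy"]])
E
python3 - <<'E'
from h import *
import cv2
im=cv2.imread("pics/top0.png");cv2.imwrite("pics/top_c.png",cv2.resize(im[205:295,320:440],None,fx=6,fy=6,interpolation=cv2.INTER_CUBIC))
im=cv2.imread("pics/side0.png");cv2.imwrite("pics/side_c.png",cv2.resize(im[110:210,260:360],None,fx=6,fy=6,interpolation=cv2.INTER_CUBIC))
bot.grab_frame("top")
m=bot.masks_of("top","coupling_board")[0]["mask"].astype(np.uint8)
cs,_=cv2.findContours(m,0,2);c=max(cs,key=cv2.contourArea);r=cv2.boxPoints(cv2.minAreaRect(c))
for p in r: print(p,ray("top",p,.01).round(3))
print(ray("top",r.mean(0),.01))
f=cv2.imread("pics/top0.png").astype(int)
for nm,mm in(("red",(f[...,2]>150)&(f[...,1]<70)),("white",(f.min(2)>170))):
    mm=mm.astype(np.uint8);mm[:240]=0;mm[280:]=0;mm[:,:335]=0;mm[:,392:]=0
    cs,_=cv2.findContours(mm,0,2);c=max(cs,key=cv2.contourArea);r=cv2.boxPoints(cv2.minAreaRect(c))
    print(nm,r.tolist())
    for p in r: print(ray("top",p,.079).round(3))
E
```

```text
[330.57318 275.89584] [ 0.45  -0.139  0.01 ]
[333.66858 218.63072] [ 0.626 -0.153  0.01 ]
[399.96136 222.21411] [ 0.612 -0.358  0.01 ]
[396.86597 279.47925] [ 0.436 -0.34   0.01 ]
[ 0.53003245 -0.24745804  0.01      ]Traceback (most recent call last):
  File "<stdin>", line 13, in <module>
ValueError: max() iterable argument is empty
```

View pics/top_c.png

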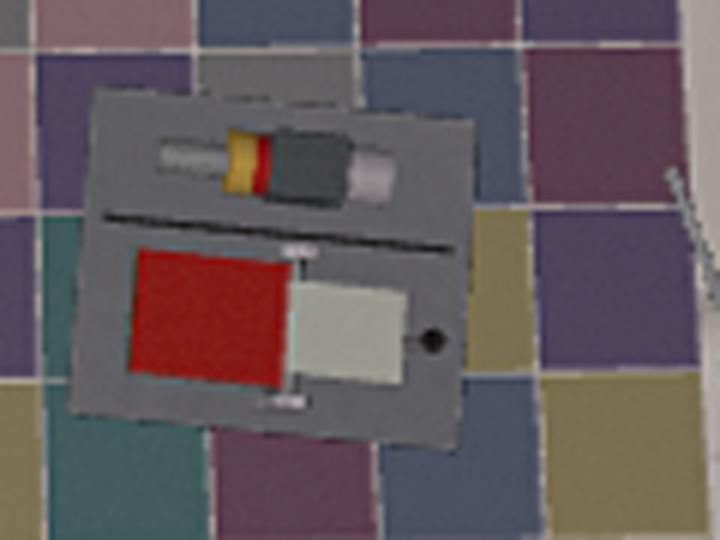

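View pics/side_c.png

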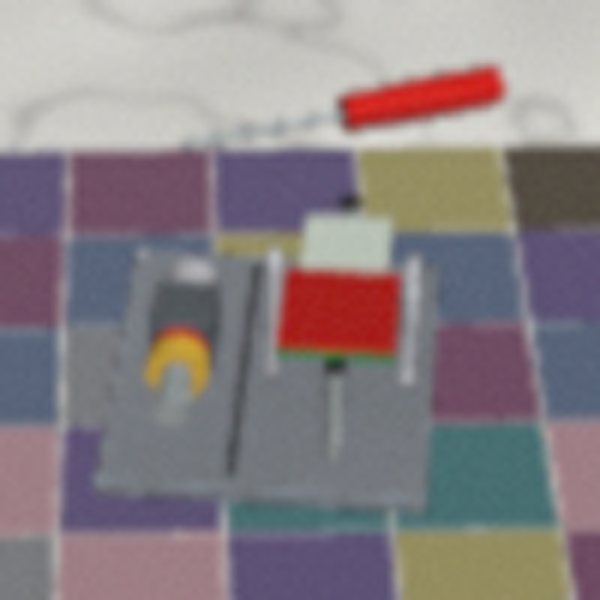

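```bash
python3 - <<'E'
from h import *
q=lambda u,v:(320+u/6-.4,205+v/6-.4)
c=[ray("top",q(*p),.01) for p in((97,87),(475,120),(457,447),(70,412))]
print(np.round(c,3)); ce=np.mean(c,0)
x=(c[0]+c[1]-c[2]-c[3]);yaw=np.arctan2(x[1],x[0]);y=(c[0]+c[3]-c[1]-c[2]);print(ce,yaw,np.arctan2(-y[0],y[1]))
ex=np.array([np.cos(yaw),np.sin(yaw),0]);ey=np.array([-ex[1],ex[0],0])
P=ce-.035*ex;P[2]=.075;print("pivot",P)
print("piv cheeks",ray("top",q(294,326),.084),"flagend z.09",ray("top",q(133,310),.09),"tabend",ray("top",q(404,337),.07))
q2=lambda u,v:(260+u/6-.4,110+v/6-.4)
for nm,p in dict(P=P,fe0=P+.08*ey,te0=P-.055*ey,ch=P+.036*ex+[0,0,.009],ch2=P-.036*ex+[0,0,.009]).items():
    u=proj("side",p);v=proj("top",p);print(nm,p.round(3),((u+.4-[260,110])*6).round(),((v+.4-[320,205])*6).round())
for a in(0,.1,.2,.25):
    for s in(.08,-.055):
        p=P+s*(np.cos(a)*ey+np.array([0,0,np.sin(a)]));u=proj("side",p);v=proj("top",p);print(a,s,((u+.4-[260,110])*6).round(),((v+.4-[320,205])*6).round())
E
```

```text
[[ 0.624 -0.159  0.01 ]
 [ 0.604 -0.354  0.01 ]
 [ 0.437 -0.337  0.01 ]
 [ 0.458 -0.141  0.01 ]]
[ 0.53087604 -0.24784523  0.01      ] -0.10679148417470631 -0.10183090854383633
pivot [ 0.49607543 -0.24411463  0.075     ]
piv cheeks [ 0.49586722 -0.24334112  0.084     ] flagend z.09 [ 0.5042669 -0.1648973  0.09     ] tabend [ 0.49051724 -0.29942173  0.07      ]
P [ 0.496 -0.244  0.075] [342. 271.] [292. 327.]
fe0 [ 0.505 -0.165  0.075] [333. 368.] [129. 311.]
te0 [ 0.49  -0.299  0.075] [348. 209.] [405. 337.]
ch [ 0.532 -0.248  0.084] [273. 254.] [301. 252.]
ch2 [ 0.46  -0.24   0.084] [412. 261.] [291. 400.]
0 0.08 [333. 368.] [129. 311.]
0 -0.055 [348. 209.] [405. 337.]
0.1 0.08 [334. 355.] [131. 310.]
0.1 -0.055 [347. 218.] [402. 338.]
0.2 0.08 [334. 341.] [136. 310.]
0.2 -0.055 [347. 227.] [398. 338.]
0.25 0.08 [335. 333.] [139. 309.]
0.25 -0.055 [346. 232.] [396. 338.]
```

Emit:
drive_tool(series=[[0,0.045,-0.02,0,0.03],[0,0.045,-0.02,0,0.03],[0,0.045,-0.02,0,0.03],[0,0.045,-0.02,0,0.03],[0,0.045,-0.02,0,0.03],[0,0.02,-0.045,0,0],[0,0.02,-0.045,0,0],[0,0.01,-0.048,0,0],[0,0.01,-0.048,0,0],[0,0.01,-0.048,0,0],[0,0,-0.05,0,0],[0,0,-0.05,0,0]], newtons=20)

```text
clock: 2.0
position: [0.4526, 0.1686, 0.2305]
tool_rot: [3.139, -0.0, 3.058]
force: [1.9, 0.8, -0.3]
grip_width: 0.0
```

Emit:
drive_tool(series=[[0,0.005,-0.048,0,0],[0,0.005,-0.048,0,0],[0,0.005,-0.048,0,0],[0,0.005,-0.048,0,0],[0,0.005,-0.048,0,0],[0,0.005,-0.048,0,0],[0,0.005,-0.048,0,0],[0,0.002,-0.048,0,0],[0,0.002,-0.04,0,-0.02],[0,0,-0.03,0,0],[0,0,0,0,0]])

```text
clock: 3.1
position: [0.4886, -0.3099, 0.2331]
tool_rot: [3.14, 0.006, 3.031]
force: [0.0, 1.2, -0.2]
grip_width: 0.0001
```

Emit:
drive_tool(series=[[0,0.002,0.02,-0.03,0],[0,0,0,-0.04,0],[0,0,0,-0.03,0],[0,0,0,0,0]])

```text
clock: 3.5
position: [0.4911, -0.2893, 0.1313]
tool_rot: [3.141, 0.009, 3.03]
force: [-1.0, -0.2, 0.9]
grip_width: -0.0002
```

Emit:
drive_tool(series=[[0,0,0.003,-0.03,0],[0,0,0,-0.015,0],[0,0,0,-0.012,0],[0,0,0,-0.012,0],[0,0,0,-0.012,0],[0,0,0,-0.008,0],[0,0,0,0,0]])

```text
clock: 4.2
position: [0.4946, -0.2874, 0.0441]
tool_rot: [-3.141, 0.016, 3.03]
force: [-0.7, 0.0, -0.5]
grip_width: 0.0004
```

```bash
python3 - <<'E'
from h import *
import cv2
o=[]
for n in("top","side"):
    im=cv2.cvtColor(bot.grab_frame(n),cv2.COLOR_RGB2BGR)
    im=im[195:295,310:440] if n=="top" else im[90:220,240:370]
    o.append(cv2.resize(im,(390,390*im.shape[0]//im.shape[1]) ,interpolation=cv2.INTER_CUBIC))
h=max(i.shape[0] for i in o)
cv2.imwrite("pics/p1.png",np.hstack([cv2.copyMakeBorder(i,0,h-i.shape[0],0,0,0) for i in o]))
print(bot.observe()["position"],bot.observe()["force"])
E
```

```text
[ 0.49485178 -0.28758087  0.04495103] [ 0.18163914 -0.22672706  0.30771665]
```

View pics/p1.png

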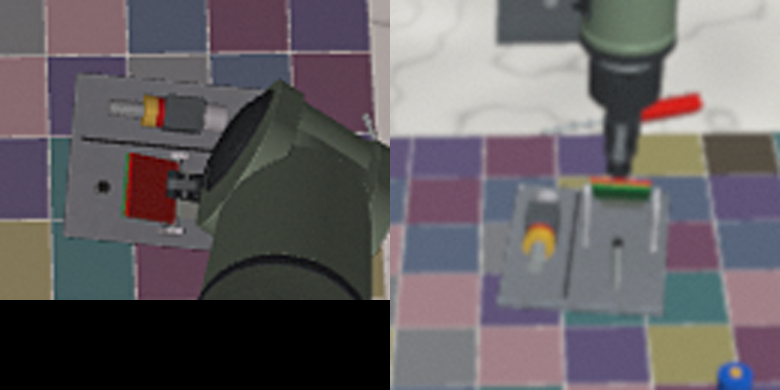

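Emit:
drive_tool(series=[[0,0,0,0.04,0],[0,0,0,0.045,0],[0,0,0,0.045,0],[0,0,0,0.035,0],[0,0.003,0.045,0,0],[0,0.003,0.045,0,0],[0,0.003,0.04,0,0],[0,0,0.01,0,0],[0,0,0,0,0]])

```text
clock: 5.2
position: [0.5027, -0.1443, 0.2221]
tool_rot: [-3.14, 0.024, 3.027]
force: [0.8, -0.7, -0.2]
grip_width: 0.0001
```

Emit:
drive_tool(series=[[0,0.002,0,-0.04,0],[0,0,0,-0.04,0],[0,0,0,-0.03,0],[0,0,0,-0.005,0],[0,0,0,0,0]])

```text
clock: 5.7
position: [0.5057, -0.1506, 0.1066]
tool_rot: [-3.138, 0.03, 3.022]
force: [-0.5, -0.5, 0.1]
grip_width: -0.0
```

Emit:
drive_tool(series=[[0,-0.002,-0.015,0,0],[0,-0.002,-0.015,0,0],[0,-0.001,-0.015,0,0],[0,-0.002,-0.015,0,0],[0,-0.001,-0.015,0,0],[0,-0.002,-0.015,0,0],[0,-0.001,-0.012,0,0],[0,-0.001,-0.01,0,0],[0,0,0,0,0]])

```text
clock: 6.6
position: [0.4985, -0.2728, 0.1235]
tool_rot: [-3.135, 0.047, 3.019]
force: [0.8, -0.3, -0.0]
grip_width: 0.0002
```

```bash
cat > pic.py <<'E'
from h import *
import cv2,sys
o=[]
for n in("top","side"):
    im=cv2.cvtColor(bot.grab_frame(n),cv2.COLOR_RGB2BGR)
    im=im[195:295,310:440] if n=="top" else im[90:220,240:370]
    o.append(cv2.resize(im,(390,390*im.shape[0]//im.shape[1]) ,interpolation=cv2.INTER_CUBIC))
h=max(i.shape[0] for i in o)
cv2.imwrite(sys.argv[1],np.hstack([cv2.copyMakeBorder(i,0,h-i.shape[0],0,0,0) for i in o]))
print(bot.observe()["position"],bot.observe()["force"])
E
python3 pic.py pics/p2.png
```

```text
[ 0.49873032 -0.27115159  0.12304378] [0.28766468 0.40966296 0.31214387]
```

View pics/p2.png

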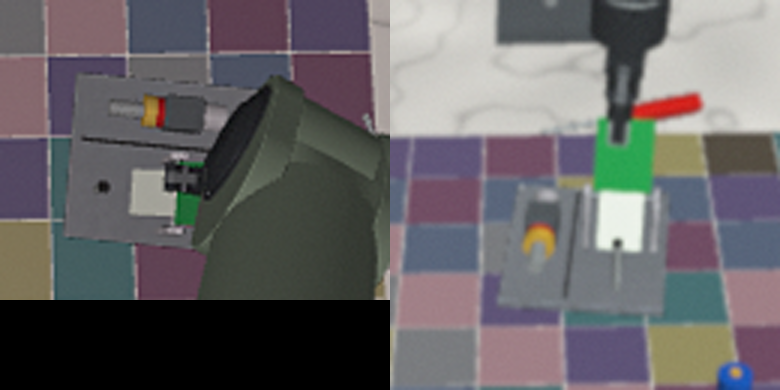

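Emit:
drive_tool(series=[[0,-0.002,-0.012,0,0],[0,-0.002,-0.012,-0.005,0],[0,-0.002,-0.006,-0.01,0],[0,0,0,-0.01,0],[0,0,0,-0.01,0],[0,0,0,-0.008,0],[0,0,0,0,0]])

```text
clock: 7.4
position: [0.4929, -0.3028, 0.0776]
tool_rot: [-3.136, 0.048, 3.022]
force: [-13.2, 7.6, 52.0]
grip_width: -0.0001
```

Emit:
drive_tool(series=[[0,0,0,0.01,0],[0,0,0,0.03,0],[0,0,0,0.04,0],[0,0,0,0.045,0],[0,-0.01,0.045,0.03,0],[0,-0.01,0.05,0.02,0],[0,-0.01,0.05,0,0],[0,-0.01,0.05,0,0],[0,0,0.05,0,0],[0,0,0.04,0,0],[0,0,0.02,0,0],[0,0,0,0,0]])

```text
clock: 8.6
position: [0.4501, 0.005, 0.2479]
tool_rot: [-3.139, 0.044, 3.027]
force: [0.2, -0.7, -0.5]
grip_width: 0.0005
```

```bash
python3 pic.py pics/p3.png; python3 - <<'E'
from h import *
import cv2
for n in("top","side"):cv2.imwrite(f"pics/{n}9.png",cv2.cvtColor(bot.grab_frame(n),cv2.COLOR_RGB2BGR))
E
```

```text
[0.45014908 0.00225028 0.24795112] [-0.64570189 -0.6622831  -0.39469808]
```

View pics/p3.png

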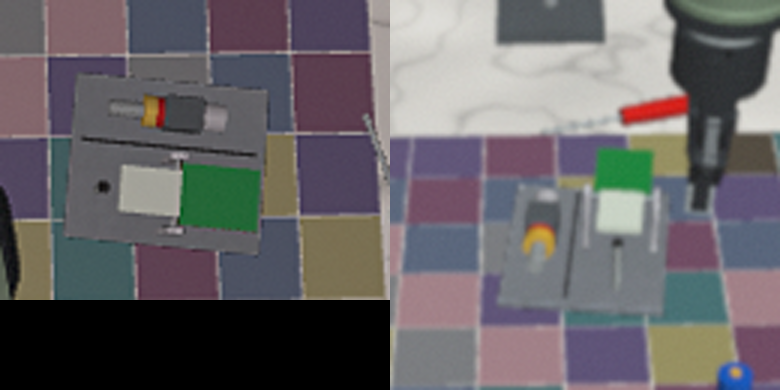

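View pics/top9.png

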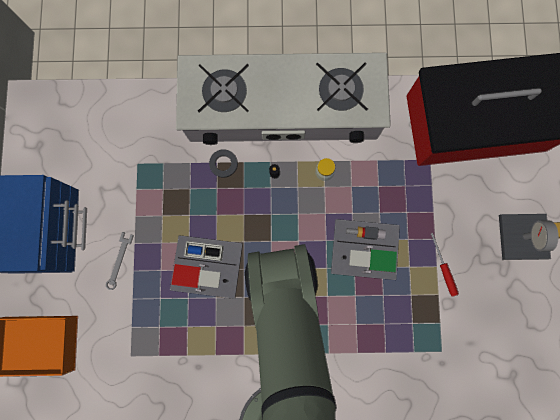

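```bash
python3 - <<'E'
from h import *
P=np.array([.496,-.244,.075]);ey=np.array([.1038,.9946,0])
for a in(0,.1,.15,.25):
  for s in(-.08,.055):
    u=proj("side",P+s*(np.cos(a)*ey+np.array([0,0,-np.sin(a)])));print(a,s,((u+.4-[240,90])*3+[390,0]).round())
E
```

```text
0 -0.08 [625. 151.]
0 0.055 [618. 228.]
0.1 -0.08 [625. 145.]
0.1 0.055 [618. 233.]
0.15 -0.08 [625. 142.]
0.15 0.055 [618. 235.]
0.25 -0.08 [625. 137.]
0.25 0.055 [618. 238.]
```

```bash
python3 - <<'E'
import cv2
im=cv2.imread("pics/side9.png");cv2.imwrite("pics/side_c9.png",cv2.resize(im[110:210,260:360],None,fx=6,fy=6,interpolation=cv2.INTER_CUBIC))
E
```

```text
(no output)
```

View pics/side_c9.png

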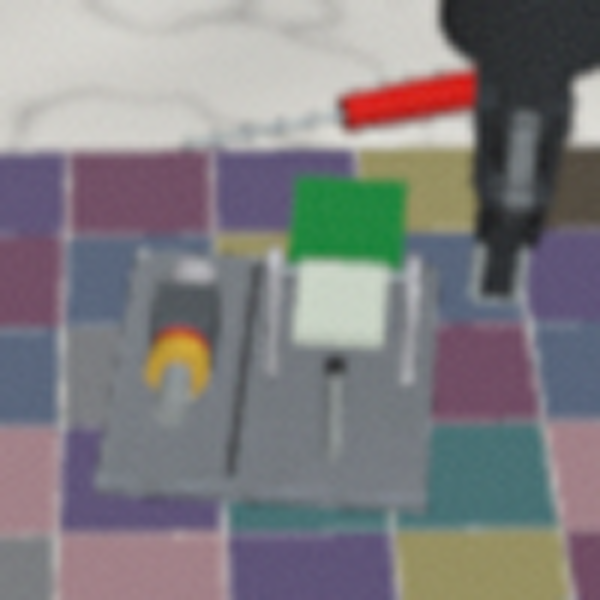

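View pics/side9.png

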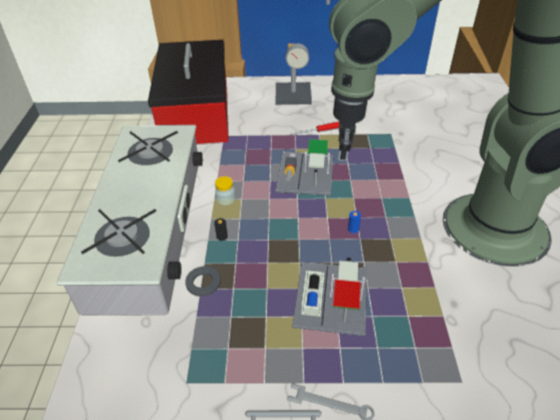

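```bash
python3 - <<'E'
from workcell import bot
s=bot.observe();print(s["force"],abs(s["qd"]).max());bot.job_done()
E
```

```text
[-0.17190636 -0.73378631 -0.00747863] 0.010094546346781627
the job is handed in; nothing more can be done
```

I turned the coupling's flag over to the right with green up, moved the arm clear and handed the job in at about 9 s of the 51 s allowed. No verdict is reported, so the result below rests on my own checks.

**What I did:** With the fingers shut, I pressed the thumb tab down, which raised the flag to roughly 50°. I then pushed the flag over from its left side and pressed it down onto the right stop. The flag was never gripped.

**Last checks:**
- **Flag position:** In both pictures the green face is up and flat on the right. In the side picture the ends lie within about 2 pixels of where a flat flag would show, roughly 0.05 rad against the 0.15 allowed. I could not read the joint angle directly.
- **Other things:** By eye, the battery flag still shows red and the parts and loose things look where they were. I did not measure their shifts. The arm hid the blue cell in the last top picture, but it shows in the side picture.
- **Arm:** It was clear of everything and almost still, with a tool force under 1 N.

**Off plan:**
- The final press peaked at about 52 N on the fingertips, more than needed. It is below the 120 N wrist limit.
- The tool rose about 17 mm during the sideways push and tilted by about 0.05 rad, which I saw no effect from.

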